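# Slide a glaze test tile along the rail into its corner pocket

### The arm

A 6-joint arm with a two-finger parallel gripper is mounted at the origin on the work surface. World frame = base frame: x ahead of the robot, y to its left, z up, the work surface at z = 0. Lengths are in m, angles in rad, forces in N, time in s.
With the tool pointing down it reaches from about 0.35 to 0.875 m from the base axis. Payload 15.5 kg.
Tool frame: the origin (TCP) lies midway between the tips of the shut fingers; the grasp point (between the pads) lies 19 mm behind it; z points along the fingers, y is the line along which they close (so a half turn about z gives the same grasp; the last joint's range is limited). The gripper opens to 85 mm and grips with 20 to 120 N. Pads are 22 mm wide; open, the fingers measure 114 mm over their backs; the gripper's body (76 mm by 85 mm) begins 54 mm behind the grasp point. The pads swing forward as they close: fully open they stand 13 mm farther back than shut.
Start: joints at [1.179, 0.494, 1.345, -0, 1.302, -0.096], TCP at [0.183, 0.598, 0.204] pointing down, gripper open.
Joint ranges: [-2.91, 2.91], [-0.82, 2.16], [0.22, 2.67], [-1.22, 4.37], [0.12, 2.79], [-3.08, 3.08]. Speed limits (rad/s): [1.89, 1.89, 2.57, 3.01, 3.01, 3.01].

### API

Orientations are given as a rotation vector (axis times angle).
In Python, from plant import get_obs, capture, camera_model, job_done, find_in gives the robot as it stands.
- The arm moves only by the tool inch_along, called after "Call:" in YAML: its name, and indented under it one key for each argument. Schema: {"type":"object","properties":{"steps":{"type":"array","items":{"type":"number"},"minItems":5,"maxItems":100},"only":{"type":"string"},"quiet":{"type":"boolean"},"lines":{"type":"string"}},"required":["steps"],"additionalProperties":false}. steps is one flat list of numbers that holds 1 to 20 rows one after another, with no inner brackets; each row has 5 numbers: the opening from 0.0 (shut) to 1.0 (fully open), then dx, dy, dz in shares of 1 m (1.0 is 1 m), then a turn about the tool's z in fractions of the full range, 1 being pi rad; each row is the pose to reach, as a shift and turn from the pose commanded when the call began, along the tool's axes at that moment; what a row does not reach only later rows make up. A row lasts 1/10 s, in which the tool goes at most 0.05 m and 0.15 rad, less where a joint would pass 70% of its speed; a pose out of reach is approached as far as the arm can. The fingers move at their own pace and stop on an object; the grip force is fixed at half the most. Time passes only in rows, so rows that do not move let the fingers close. The tool returns the time, the measured TCP pose, the force, the opening and the grip force at its end. only (a regular expression) keeps the lines of the reply that match it, lines (a string "A,B") keeps lines A to B, and quiet returns only ok. Shift and turn numbers lie between -1 and 1, and a call with a number outside is refused. Input that does not fit is refused with a message, and nothing moves.
- get_obs(): the state, without advancing time (a new reading comes with each control period).
- capture(name): name is "side" or "top"; returns the picture (400x640x3 uint8, red, green, blue); there is no depth.
- camera_model(name): a dict with "camera_matrix" (3x3 intrinsics, pixels), "extrinsics" (4x4, takes a point from camera to world coordinates). Camera axes: x right, y down, z forward; pixel columns grow to the right and rows downward; lengths in m; the calibration is good to about 2 mm. A picture is of the moment at which its call begins. camera_model takes no time and is no camera call.
- job_done(): hands the job in; it is judged then, once.
Trained networks look in the newest picture that a camera, given by its name, has taken for a name from the list of things; names that differ only in an ending like _2 or _b are one class to them, and where a whole thing is asked for, a point or a joint stands for the part that bears it (a point fixed in the world has none). Each returns a list of dicts, best first, with "score" (0 to 1); they miss things now and then, are a little off and sometimes report something else, mostly with a low value. They report only what shows in the picture. A call takes as long as a camera call. They do not tell look-alikes from the thing itself.
- find_in(camera, name): "at" ([column, row] in pixels, amid what is visible of it).
The state is a dict: "t": time; "joints": joint angles; "joint_vel": joint speeds; "effort": joint torques, N m; "tool_pos": TCP position; "eef_rot": TCP orientation; "force": force on the tool from outside, world axes, zero at the start; "torque": the same for the moment, N m; "width": opening from 0.0 (shut) to 1.0 (fully open); "grip_force": force on a finger pad.
Only numpy, scipy, OpenCV 4.12 (cv2) and the standard library are available. Lean on these libraries where they do the work, as an engineer would, in place of code of your own. Each camera call takes 0.05 s, during which the arm holds its last target. There are 200 camera calls.

### The job

First push the loose glaze test tile straight across the wooden jig until it lies against the long back rail, then slide it along the rail, keeping it against the rail all the way, into the empty corner pocket until it is fully home against the end stop. Only push it: it must never be lifted off the board. Leave the tile in the other pocket and the kiln post, bottle and saucers where they are.

Things in the scene. Friction and masses are not known exactly. Their poses are not given: they have to be found in the camera images.
- jig: Glazing jig fixed on the bench, turned up to 0.3 rad: plywood board 200 (x) x 320 (y) mm, its top 15 mm above the bench. Origin at the centre of its underside; its +x points to the long back rail, away from the robot. Each end of the rail has a corner pocket: rail, end stop and a steel lip facing the rail. All positions below are in this frame, in mm.
- rail (a point): Top edge of the back rail at mid-length, on its inner face (x = 84, y = 0, z = 33). The rail is dark wood, runs the full 320 mm along y and stands 18 mm above the board.
- stop_left (a point): Top edge of the left end stop's inner face (x = 60, y = +148, z = 33); the stop spans x 24 to 84. A steel lip 4 mm thick (x 32 to 36, top 14 mm above the board) runs from it inwards to y = +113: the pocket is a channel 48 mm wide and 35 mm deep, open towards mid-rail. A tile that is home sticks out 10 mm past the lip.
- stop_right (a point): The same for the right end stop, the mirror image: x = 60, y = -148, z = 33, its lip running inwards to y = -113.
- pad: Thin cork patch 40 x 40 mm, under 1 mm, not felt, in the pocket that is empty (either end): x = 60.5, y = +124.5 or -124.5 in the jig's frame. Origin at its centre on the board's top, axes parallel to the jig's. A tile fully home (touching rail and end stop) has its centre 1 mm past this point towards the rail and 1 mm towards the stop.
- tile: The loose test tile to move: square terracotta tile 45 x 45 x 14 mm, about 60 g, with a pale glazed face. It starts in the open middle of the board (within 25 mm of mid-length, its centre 84 to 119 mm from the rail's face), turned up to 0.4 rad to the rail. Origin at the centre of its underside.
- seated_tile: Another tile of the same kind and size, already home in the other pocket. Origin at the centre of its underside. Leave it alone.
- post: Cream refractory kiln post, loose upright cylinder 35 mm in diameter, 50 mm tall, standing on the board near its corner nearest the robot on the left (jig x about -72 mm, y about +115 to +135 mm). Origin at the centre of its underside. Leave it alone.
- bottle: Tall celadon bottle, 76 mm in diameter, 205 mm tall, standing loose on the bench to the right of the jig. Origin at the centre of its underside. Leave it alone.
- saucers: Two stacked terracotta saucers, 140 mm in diameter, 31 mm high together, on the bench to the left of the jig. Origin at the centre of the underside. Leave them alone.
Not all that is in view belongs to the job. Leave any blue or pink look-alike of the tile alone.

How it is judged:
By the outcome, as a careful person would: the job done as asked, in the order asked, and still so for the second after the job is handed in, with the robot touching nothing.
It also fails if it takes over 48 s, if anything falls off the work surface, if the arm or the gripper's body presses on something with over 40 N, if the wrist force passes 120 N, or if a joint passes its speed limit or range.

## Working session

There is one attempt and no reset: what is moved stays moved. The work goes in short steps, Python scripts to look and compute and a tool call to move; the robot and the scene stay as the last step left them, time stands still between calls to the robot, and variables do not carry over. Pictures are saved under pics/ and viewed, at most 10 in all, crops included, and the job is handed in when it is done.

```bash
ls; mkdir -p pics; python3 - <<'E'
from plant import *
import cv2,numpy as np
for c in("top","side"):
    im=capture(c); cv2.imwrite(f"pics/{c}0.png",im[:,:,::-1])
    m=camera_model(c); print(c,np.round(m["camera_matrix"],1).tolist(),np.round(m["extrinsics"],4).tolist())
    for n in("tile","pad","rail","stop_left","stop_right","jig","post","bottle","saucers"):
        print(n,[(np.round(d["at"],1).tolist(),round(d["score"],2)) for d in find_in(c,n)[:4]])
o=get_obs();print(o)
E
```

```text
pics
top [[441.7, 0.0, 319.3], [0.0, 441.7, 202.6], [0.0, 0.0, 1.0]] [[-0.0018, -0.9826, 0.1857, 0.301], [-1.0, 0.0006, -0.0067, 0.0209], [0.0064, -0.1857, -0.9826, 1.1228], [0.0, 0.0, 0.0, 1.0]]
tile [([345.1, 129.5], 0.78), ([381.6, 282.3], 0.7), ([365.2, 204.1], 0.61)]
pad [([397.4, 168.0], 0.64)]
rail [([357.1, 199.0], 0.86)]
stop_left [([353.5, 198.6], 0.65), ([479.4, 182.2], 0.42)]
stop_right [([355.2, 199.4], 0.83)]
jig []
post [([310.2, 235.5], 0.59)]
bottle [([479.5, 184.3], 0.78)]
saucers [([174.3, 174.6], 0.64), ([354.8, 201.4], 0.62)]
side [[386.8, 0.0, 320.6], [0.0, 386.8, 197.2], [0.0, 0.0, 1.0]] [[0.7087, -0.4803, 0.5168, 0.0696], [-0.7054, -0.4966, 0.5058, -0.4488], [0.0137, -0.723, -0.6907, 0.691], [0.0, 0.0, 0.0, 1.0]]
tile [([292.4, 310.6], 0.86), ([345.6, 246.4], 0.62), ([387.9, 195.0], 0.59)]
pad [([403.1, 242.1], 0.51)]
rail [([350.3, 232.0], 0.61)]
stop_left [([349.9, 232.6], 0.74)]
stop_right [([352.6, 233.2], 0.89)]
jig [([349.9, 232.5], 0.57)]
post [([276.9, 217.7], 0.55)]
bottle [([474.0, 292.2], 0.82)]
saucers [([241.2, 135.3], 0.98)]
{'t': 1.0, 'joints': array([ 1.17849717e+00,  4.93631062e-01,  1.34548805e+00,  1.78013710e-05,
        1.30252006e+00, -9.55342330e-02]), 'joint_vel': array([ 0.00251997, -0.00104202,  0.00030761,  0.00064037, -0.00037568,
        0.00175877]), 'effort': array([ 6.66168507e-04, -8.82061529e+01, -3.84263706e+01,  1.68734655e-04,
        7.70247680e-04,  6.32801698e-05]), 'tool_pos': array([0.18277882, 0.59767585, 0.2038617 ]), 'eef_rot': array([-4.64451756e-01, -3.10704260e+00,  6.43879535e-05]), 'force': array([ 0.44341342, -0.3630987 ,  0.1961386 ]), 'torque': array([-0.01330591, -0.03148165,  0.04547578]), 'grip_force': 0.0, 'width': 1.0022011700529612}
```

```bash
python3 - <<'E'
import cv2
im=cv2.imread("pics/top0.png")[100:310,250:500]; cv2.imwrite("pics/topc.png",cv2.resize(im,None,fx=2.8,fy=2.8,interpolation=cv2.INTER_CUBIC))
E
```

```text
(no output)
```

View pics/topc.png

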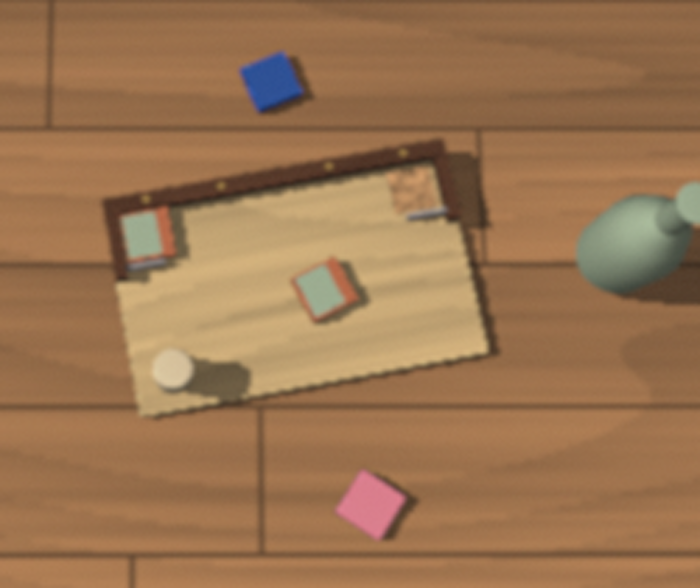

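View pics/side0.png

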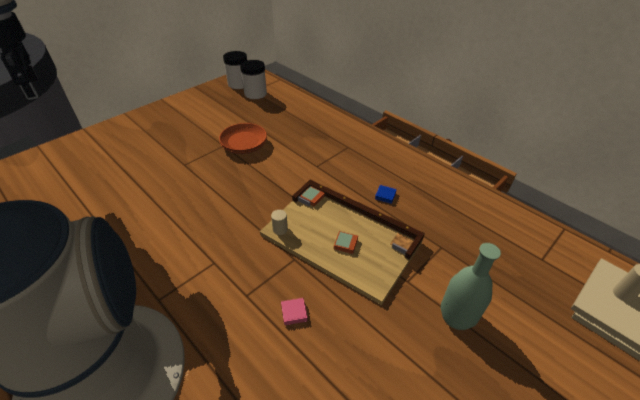

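The top view shows the loose tile at about (365,204), the empty pad pocket on the right (−y) at (397,168) and the seated tile on the left at (302,184). There are blue and pink look-alikes off the jig. Next I fit the jig and tile poses and check them with an overlay.

```bash
cat > h.py <<'E'
from plant import *
import cv2,numpy as np
from scipy.optimize import least_squares
from scipy.spatial.transform import Rotation as R
M={c:camera_model(c) for c in("top","side")}
def proj(c,P):
    m=M[c];E=np.linalg.inv(m["extrinsics"]);q=(np.c_[np.atleast_2d(P),np.ones(len(np.atleast_2d(P)))]@E.T)[:,:3]@m["camera_matrix"].T
    return q[:,:2]/q[:,2:]
def unproj(c,uv,z):
    m=M[c];uv=np.atleast_2d(uv);d=np.c_[uv,np.ones(len(uv))]@np.linalg.inv(m["camera_matrix"]).T@m["extrinsics"][:3,:3].T
    o=m["extrinsics"][:3,3];return o+d*((z-o[2])/d[:,2:])
def j2w(p,P):
    P=np.atleast_2d(P)/1000.;c,s=np.cos(p[2]),np.sin(p[2])
    return np.c_[p[0]+c*P[:,0]-s*P[:,1],p[1]+s*P[:,0]+c*P[:,1],P[:,2]]
def w2j(p,W):
    W=np.atleast_2d(W);c,s=np.cos(p[2]),np.sin(p[2]);x,y=W[:,0]-p[0],W[:,1]-p[1]
    return np.c_[c*x+s*y,-s*x+c*y]*1000
def glaze(im,c,near,z=.029,r=14):
    """pale glaze face near pixel -> rect in world (centre,size,angle)"""
    hsv=cv2.cvtColor(im,cv2.COLOR_RGB2HSV)
    k=cv2.inRange(hsv,(35,20,80),(95,255,255))
    yy,xx=np.mgrid[:k.shape[0],:k.shape[1]];k[(abs(xx-near[0])>r)|(abs(yy-near[1])>r)]=0
    cs,_=cv2.findContours(cv2.resize(k,None,fx=4,fy=4,interpolation=cv2.INTER_LINEAR)//128*255,0,1)
    if not cs:return None
    ct=(max(cs,key=cv2.contourArea)[:,0]+.5)/4-.5
    W=unproj(c,ct,z)[:,:2]
    (cx,cy),s,a=cv2.minAreaRect((W*1000).astype(np.float32))
    return np.array([cx,cy])/1000,s,a
E
cat > fit.py <<'E'
from h import *
im=cv2.imread("pics/top0.png")[:,:,::-1].copy()
J=np.array([[100,160,33],[100,-160,33],[-100,-160,15],[-100,160,15],[60.5,-124.5,15],[84,0,33.]])
U=np.array([[104,200],[441,141],[492,350],[141,412],[413,190],[282,185]])/2.8+[250,100]-.3
f=lambda p:(proj("top",j2w(p,J))-U).ravel()
s=least_squares(f,[.45,-.03,.15],loss="soft_l1");p=s.x;print(p,np.round(f(p).reshape(-1,2),1).tolist())
np.save("jig.npy",p)
for n in((365,203.6),(302,184)):
    g=glaze(im,"top",n);print(g,w2j(p,g[0]),(g[2]-np.degrees(p[2])))
big=cv2.resize(im[100:310,250:500],None,fx=3,fy=2.8)
big=cv2.resize(im[100:310,250:500],None,fx=2.8,fy=2.8,interpolation=cv2.INTER_CUBIC)[:,:,::-1].copy()
for L in([[-100,-160,15],[-100,160,15],[100,160,33],[100,-160,33]],[[84,160,33],[84,-160,33]],[[24,-148,33],[84,-148,33]],[[24,148,33],[84,148,33]],[[39,-102,29],[84,-102,29],[84,-147,29],[39,-147,29]],[[39,102,29],[84,102,29],[84,147,29],[39,147,29]]):
    q=(proj("top",j2w(p,L))+.3-[250,100])*2.8;cv2.polylines(big,[q.astype(int)],len(L)>2,(0,0,255),1)
cv2.imwrite("pics/ov.png",big)
E
python3 fit.py
```

```text
[ 0.52065334 -0.07855087  0.18237593] [[-0.4, -0.6], [1.8, -1.4], [-0.5, 0.7], [0.4, 1.7], [0.4, 0.0], [-1.1, -0.3]]
(array([ 0.50633316, -0.09877396]), (36.365177154541016, 27.09086799621582), 27.618497848510742) [[-17.7504831  -17.29049462]] 17.16912676306736
(array([0.55693677, 0.06207162]), (35.79069900512695, 27.832529067993164), 11.639289855957031) [[ 61.18590837 131.70974323]] 1.189918770513648
```

View pics/ov.png

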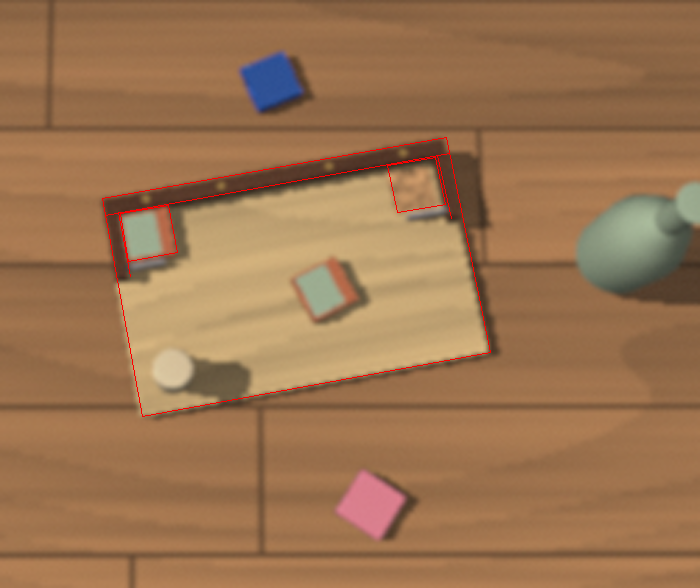

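The fit is good except at the right rail corner, which is off by about 5 crop px (2 px in the image). The glaze covers only part of the tile's face, so I'll refine both poses by edge search in both cameras.

```bash
cat > edge.py <<'E'
from h import *
from scipy.ndimage import map_coordinates
def eres(im,c,A,B,n,w):
    """signed px offset of strongest edge normal to projected segment A-B (world)"""
    t=np.linspace(.08,.92,n)[:,None];q=proj(c,A*(1-t)+B*t);d=q[-1]-q[0];d/=np.linalg.norm(d);nn=np.array([-d[1],d[0]])
    s=np.arange(-w,w+.01,.25);P=q[:,None]+s[None,:,None]*nn
    v=np.stack([map_coordinates(im[:,:,k].astype(float),[P[...,1],P[...,0]],order=1) for k in range(3)],-1)
    g=np.linalg.norm(v[:,4:]-v[:,:-4],axis=-1);ss=s[2:-2]
    g=np.median(g,axis=0) if n<6 else np.array([g[max(0,i-2):i+3].mean(0) for i in range(n)]).reshape(n,-1)
    g=np.atleast_2d(g);return ss[g.argmax(1)],nn,q
def fit(ims,lines,p0,toW,n=20,ws=(4,3,2,1.5),use=("top","side")):
    p=np.array(p0,float)
    for w in list(ws)+[ws[-1]]*2:
        T=[]
        for c in use:
            for L in lines:
                A,B=toW(p,L);o,nn,q=eres(ims[c],c,A,B,n,w)
                T.append((c,L,nn,q+o[:,None]*nn))
        def f(x):
            r=[]
            for c,L,nn,tg in T:
                A,B=toW(x,L);t=np.linspace(.08,.92,len(tg))[:,None];r.append((tg-proj(c,A*(1-t)+B*t))@nn)
            return np.concatenate(r)
        p=least_squares(f,p,loss="soft_l1",f_scale=.5,x_scale=[.01,.01,.1]).x
    r=f(p);return p,np.round([(np.median(x)) for x in np.split(r,len(T))],2)
JL=[([-100,-160,15],[-100,160,15]),([-100,160,15],[20,160,15]),([-100,-160,15],[20,-160,15]),([100,-160,33],[100,160,33]),([84,-140,33],[84,140,33])]
def TL(z=15):
    k=[(-22.5,-22.5),(22.5,-22.5),(22.5,22.5),(-22.5,22.5)]
    return [([*k[i],z+14],[*k[(i+1)%4],z+14]) for i in range(4)]
def toW(p,L): a=j2w(p,np.array(L));return a[0],a[1]
def tile(ims,p,jxya,use=("top",),ws=(2.5,2,1.5)):
    """fit tile, guess in jig frame (mm,mm,rad); returns jig-frame pose"""
    g=j2w(p,[jxya[0],jxya[1],0])[0]
    t,r=fit(ims,TL(),[g[0],g[1],p[2]+jxya[2]],toW,12,ws,use)
    return np.r_[w2j(p,t[None,:2])[0],t[2]-p[2]],t,r
E
cat > fit2.py <<'E'
from edge import *
ims={c:cv2.imread(f"pics/{c}0.png")[:,:,::-1].copy() for c in("top","side")}
p0=np.load("jig.npy")
P={}
for u in(("top",),("side",),("top","side")):
    p,r=fit(ims,JL,p0,toW,use=u);P[u]=p;print(u,p.round(4),r)
c=w2j(p0,unproj("top",np.array([326,290])/2.8+[250,100]-.3,.029)[:,:2])[0];print(c)
for u in P:
    for g in((*c,.3),(61.5,125.5,0)):
        a,t,r=tile(ims,P[u],g,u);print(u,a.round(3),t.round(4),r)
np.save("jig.npy",P[("top","side")]);np.save("jigtop.npy",P[("top",)])
p=P[("top","side")]
out=[]
for cc,(x,y) in(("top",(270,130)),("side",(250,160))):
    S=4;b=cv2.resize(ims[cc][y:y+145,x:x+190],None,fx=S,fy=S,interpolation=cv2.INTER_CUBIC)[:,:,::-1].copy()
    a,t,r=tile(ims,p,(*c,.3),("top","side"))
    for L,pp in[(l,p) for l in JL]+[(l,t) for l in TL()]+[([32,-148,29],p),] if 0 else [(l,p) for l in JL]+[(l,t) for l in TL()]:
        q=(proj(cc,np.array(toW(pp,L)))-[x,y]+.5)*S-.5;cv2.line(b,*[tuple(int(round(v)) for v in k) for k in q],(0,0,255),1)
    cv2.imwrite(f"pics/ov_{cc}.png",b);out.append(b[:290 if 0 else None])
cv2.imwrite("pics/ov2.png",cv2.resize(np.vstack(out),None,fx=.52,fy=.52,interpolation=cv2.INTER_AREA))
E
python3 fit2.py
```

```text
('top',) [ 0.5196 -0.0767  0.1828] [ 0.5  -0.24  0.13  0.12 -1.  ]
('side',) [ 0.5207 -0.0731  0.1886] [-0.  0.  0. -0. -0.]
('top', 'side') [ 0.5202 -0.0749  0.1864] [ 0.01  0.5   0.75 -0.24 -0.99  0.26 -0.5  -0.75  0.25  0.26]
[-19.25440439 -23.04278696]
('top',) [-20.991 -26.291   0.23 ] [ 0.5037 -0.1064  0.4133] [-0.48  0.95 -0.62  0.93]
('top',) [ 6.27180e+01  1.24077e+02 -1.70000e-02] [0.5587 0.0567 0.166 ] [-0.24 -0.5  -0.26 -0.74]
('side',) [-17.358 -26.024   0.267] [ 0.5085 -0.1019  0.4561] [-0.96 -1.   -0.67 -0.25]
('side',) [ 6.19640e+01  1.23049e+02 -3.70000e-02] [0.5584 0.0594 0.1516] [-0.24 -0.36 -0.21 -0.78]
('top', 'side') [-17.012 -25.444   0.314] [ 0.5082 -0.1031  0.5006] [ 0.01 -0.98 -1.01 -0.51 -0.98 -0.49 -0.26 -0.52]
('top', 'side') [ 6.23850e+01  1.23317e+02 -3.50000e-02] [0.5586 0.0578 0.1516] [ 0.25 -0.49 -0.75 -0.63 -0.75 -0.37  0.25 -0.75]
```

```bash
cat > go.py <<'E'
from h import *
import sys
def to(jx,jy,z,turnto=None):
    """tool-axis shift from measured pose to jig point (mm), z in mm"""
    p=np.load("jig.npy");o=get_obs();Rm=R.from_rotvec(o["eef_rot"]).as_matrix()
    w=j2w(p,[jx,jy,z])[0];d=Rm.T@(w-o["tool_pos"])
    ex=np.r_[np.cos(p[2]),np.sin(p[2]),0];e=Rm.T@ex;a=np.arctan2(e[1],e[0])
    print("t",round(o["t"],2),"tcp",o["tool_pos"].round(4),"jig",w2j(p,o["tool_pos"][None,:2]).round(1),"shift",d.round(4),"turn x->jig x",round(a,3),"q6",o["joints"][5].round(2),"F",o["force"].round(1),"w",round(o["width"],2))
if __name__=="__main__": to(*map(float,sys.argv[1:4]))
E
python3 go.py -72 -24 120
```

```text
t 1.0 tcp [0.1828 0.5977 0.2039] jig [[-206.9  723.5]] shift [-0.4667 -0.5992  0.0839] turn x->jig x 2.658 q6 -0.1 F [ 0.4 -0.4  0.2] w 1.0
```

View pics/ov2.png

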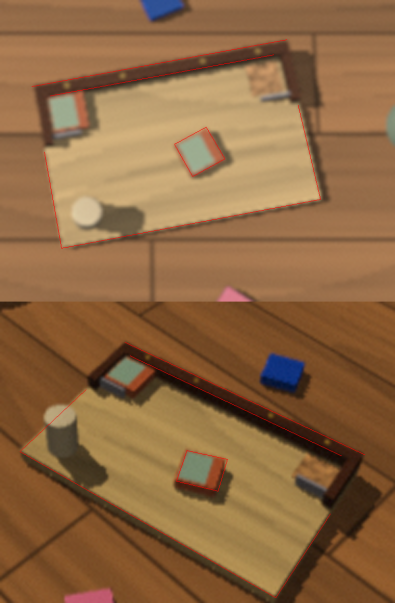

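The overlays fit well in both cameras. Now I move above a point in front of the tile, with the fingers slightly open as a wide pusher and the tool axes parallel to the jig.

The manual's scale: turns go in shares of pi rad. Converting my numbers, -0.484 rad / 3.1416 = -0.1541.

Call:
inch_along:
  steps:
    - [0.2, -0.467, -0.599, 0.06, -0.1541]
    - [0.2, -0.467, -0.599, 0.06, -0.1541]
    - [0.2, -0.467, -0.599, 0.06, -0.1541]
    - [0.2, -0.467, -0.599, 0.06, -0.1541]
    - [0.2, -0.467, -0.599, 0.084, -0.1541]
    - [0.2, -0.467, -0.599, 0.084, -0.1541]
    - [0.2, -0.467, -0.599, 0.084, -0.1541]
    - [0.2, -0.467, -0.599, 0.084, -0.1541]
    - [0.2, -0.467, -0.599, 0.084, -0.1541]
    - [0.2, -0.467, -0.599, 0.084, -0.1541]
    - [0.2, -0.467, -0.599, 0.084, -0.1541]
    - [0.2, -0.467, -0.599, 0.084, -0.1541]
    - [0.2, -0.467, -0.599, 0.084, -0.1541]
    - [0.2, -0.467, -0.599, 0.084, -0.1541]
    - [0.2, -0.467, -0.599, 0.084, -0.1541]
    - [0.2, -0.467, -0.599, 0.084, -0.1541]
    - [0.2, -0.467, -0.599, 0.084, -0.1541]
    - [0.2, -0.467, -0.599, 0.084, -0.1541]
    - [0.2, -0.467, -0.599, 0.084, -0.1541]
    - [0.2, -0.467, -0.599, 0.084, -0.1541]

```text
refused: steps[0]: [0.2, -0.467, -0.599, 0.06, -0.1541] is not of type 'number' (schema: type "number"). Nothing was moved.
```

The call was refused and nothing moved: it wants one flat list, 5 numbers to a row, no inner brackets. Same move again in that form.

Call:
inch_along:
  steps: [0.2, -0.467, -0.599, 0.06, -0.1541, 0.2, -0.467, -0.599, 0.06, -0.1541, 0.2, -0.467, -0.599, 0.06, -0.1541, 0.2, -0.467, -0.599, 0.06, -0.1541, 0.2, -0.467, -0.599, 0.084, -0.1541, 0.2, -0.467, -0.599, 0.084, -0.1541, 0.2, -0.467, -0.599, 0.084, -0.1541, 0.2, -0.467, -0.599, 0.084, -0.1541, 0.2, -0.467, -0.599, 0.084, -0.1541, 0.2, -0.467, -0.599, 0.084, -0.1541, 0.2, -0.467, -0.599, 0.084, -0.1541, 0.2, -0.467, -0.599, 0.084, -0.1541, 0.2, -0.467, -0.599, 0.084, -0.1541, 0.2, -0.467, -0.599, 0.084, -0.1541, 0.2, -0.467, -0.599, 0.084, -0.1541, 0.2, -0.467, -0.599, 0.084, -0.1541, 0.2, -0.467, -0.599, 0.084, -0.1541, 0.2, -0.467, -0.599, 0.084, -0.1541, 0.2, -0.467, -0.599, 0.084, -0.1541, 0.2, -0.467, -0.599, 0.084, -0.1541]

```text
t: 3.0
tool_pos: [0.4539, -0.1107, 0.1201]
eef_rot: [-0.296, 3.128, 0.0]
force: [0.1, 0.6, 0.3]
width: 0.199
grip_force: 0.0
```

```bash
python3 go.py -72 -24 21
```

```text
t 3.0 tcp [ 0.4539 -0.1107  0.1201] jig [[-71.8 -22.9]] shift [ 0.0002 -0.0011  0.0991] turn x->jig x -3.14 q6 -2.13 F [0.1 0.6 0.3] w 0.2
```

Call:
inch_along:
  steps: [0.2, 0, -0.001, 0.04, 0, 0.2, 0, -0.001, 0.08, 0, 0.2, 0, -0.001, 0.092, 0, 0.2, 0, -0.001, 0.1, 0, 0.2, 0, -0.001, 0.1, 0]

```text
t: 3.5
tool_pos: [0.4541, -0.1121, 0.0195]
eef_rot: [0.295, -3.127, -0.001]
force: [-0.5, -0.3, 0.4]
width: 0.203
grip_force: 0.0
```

```bash
python3 - <<'E'
from h import *
from edge import *
ims={}
S=3.2;o=[]
for c,(x,y) in(("top",(270,130)),("side",(250,160))):
    ims[c]=capture(c);cv2.imwrite(f"pics/{c}1.png",ims[c][:,:,::-1])
    o.append(cv2.resize(ims[c][y:y+145,x:x+125*1],None,fx=S,fy=S,interpolation=cv2.INTER_CUBIC)[:,:,::-1])
cv2.imwrite("pics/a1.png",np.hstack(o))
E
python3 go.py 26 -24 20
```

```text
t 3.6 tcp [ 0.4548 -0.1126  0.0206] jig [[-71.2 -24.9]] shift [-0.0972  0.0008  0.0007] turn x->jig x -3.14 q6 -2.13 F [-0.6 -0.3  0.4] w 0.2
```

View pics/a1.png

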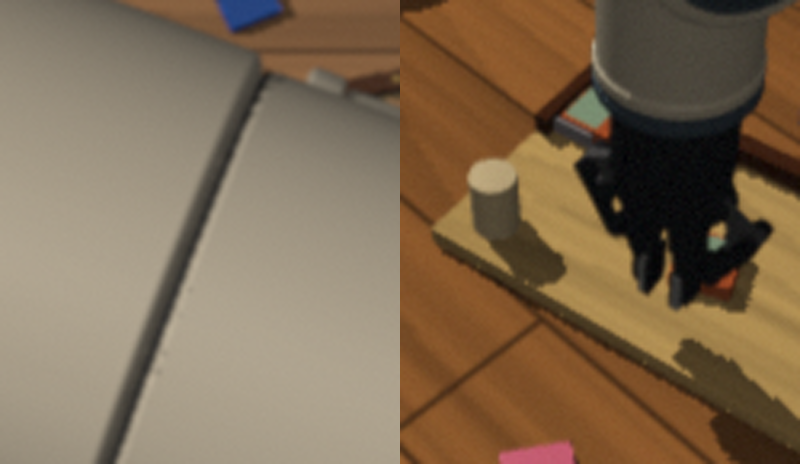

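The side view shows the two fingertips standing just in front of the tile; the arm hides it from the top camera. Now I push toward the rail.

Call:
inch_along:
  steps: [0.2, -0.004, 0.001, 0, 0, 0.2, -0.008, 0.001, 0, 0, 0.2, -0.012, 0.001, 0, 0, 0.2, -0.016, 0.001, 0, 0, 0.2, -0.02, 0.001, 0, 0, 0.2, -0.024, 0.001, 0, 0, 0.2, -0.028, 0.001, 0, 0, 0.2, -0.032, 0.001, 0, 0, 0.2, -0.036, 0.001, 0, 0, 0.2, -0.04, 0.001, 0, 0, 0.2, -0.044, 0.001, 0, 0, 0.2, -0.048, 0.001, 0, 0, 0.2, -0.052, 0.001, 0, 0, 0.2, -0.056, 0.001, 0, 0, 0.2, -0.06, 0.001, 0, 0, 0.2, -0.064, 0.001, 0, 0, 0.2, -0.068, 0.001, 0, 0, 0.2, -0.072, 0.001, 0, 0, 0.2, -0.076, 0.001, 0, 0, 0.2, -0.08, 0.001, 0, 0]

```text
t: 5.6
tool_pos: [0.5331, -0.0968, 0.0199]
eef_rot: [0.294, -3.128, -0.0]
force: [-0.3, -0.0, -0.4]
width: 0.2
grip_force: 0.0
```

```bash
python3 - <<'E'
from h import *
S=4;x,y=300,180
im=capture("side");cv2.imwrite("pics/b1.png",cv2.resize(im[y:y+120,x:x+140],None,fx=S,fy=S,interpolation=cv2.INTER_CUBIC)[:,:,::-1])
E
python3 go.py 28 -24 20
```

```text
t 5.65 tcp [ 0.5338 -0.0968  0.0199] jig [[  9.3 -24. ]] shift [-0.0187  0.     -0.0001] turn x->jig x -3.141 q6 -2.05 F [ 0.1 -0.4  0.3] w 0.2
```

View pics/b1.png

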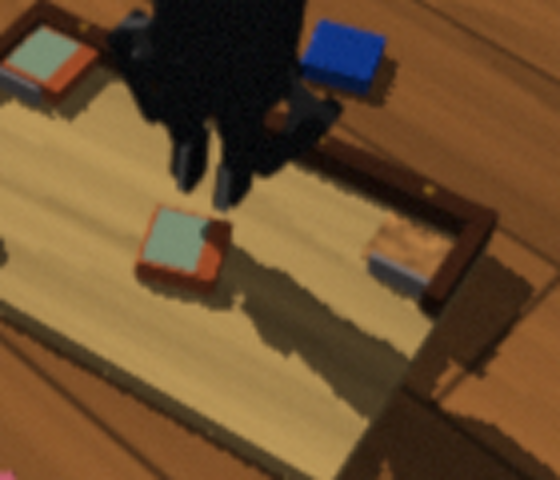

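The tile is still at about (346,243), where it started, and the fingers have passed beyond it. I'll check the fingertip height against the calibration.

```bash
python3 - <<'E'
from edge import *
p=np.load("jig.npy")
for z in(20,30,40):print(z,proj("side",j2w(p,[[9.3,-24+k,z] for k in(-16,-8,0,8,16)])).round(1).tolist())
im=capture("side");print(tile({"side":im},p,(-18,-25,.3),("side",)))
i0=cv2.imread("pics/side0.png")[:,:,::-1].copy();print(tile({"side":i0},p,(-18,-25,.3),("side",)))
E
```

```text
20 [[358.1, 238.7], [355.0, 237.1], [352.0, 235.6], [349.0, 234.0], [346.0, 232.5]]
30 [[358.4, 235.8], [355.4, 234.2], [352.3, 232.7], [349.3, 231.1], [346.3, 229.6]]
40 [[358.8, 232.8], [355.7, 231.3], [352.6, 229.7], [349.6, 228.2], [346.5, 226.7]]
(array([-16.68925872, -24.40837351,   0.26936327]), array([ 0.50830929, -0.10198505,  0.45581084]), array([-0.89, -0.76, -0.58, -0.33]))
(array([-16.2754555 , -24.09424316,   0.25166841]), array([ 0.50865769, -0.10159966,  0.43811598]), array([-0.72, -1.12, -0.58, -0.48]))
```

The tips are about 37–40 mm high: even a small opening lifts them well above the TCP, so they passed over the tile without touching it and it has not moved. I'll lift, go back, shut the fingers and descend.

Call:
inch_along:
  steps: [0.2, 0, 0, -0.04, 0, 0, 0.04, 0, -0.05, 0, 0, 0.08, 0, -0.05, 0, 0, 0.082, 0, -0.05, 0, 0, 0.082, 0, -0.05, 0, 0, 0.082, 0, -0.05, 0, 0, 0.082, 0, -0.04, 0, 0, 0.082, 0, -0.03, 0, 0, 0.082, 0, -0.02, 0, 0, 0.082, 0, -0.01, 0, 0, 0.082, 0, -0.005, 0, 0, 0.082, 0, 0.001, 0, 0, 0.082, 0, 0.001, 0]

```text
t: 7.0
tool_pos: [0.4519, -0.112, 0.0182]
eef_rot: [0.294, -3.127, -0.001]
force: [0.1, -0.1, -0.0]
width: -0.002
grip_force: 0.0
```

```bash
python3 - <<'E'
from h import *
S=4;x,y=270,180
im=capture("side");cv2.imwrite("pics/c1.png",cv2.resize(im[y:y+120,x:x+140],None,fx=S,fy=S,interpolation=cv2.INTER_CUBIC)[:,:,::-1])
p=np.load("jig.npy");print((proj("side",j2w(p,[[-72,-24,15],[-72,-24,20],[-72,-24,30],[-61,-24,20]]))-[x,y])*4)
E
python3 go.py 28 -23 20
```

```text
[[249.56500199 322.10571367]
 [249.88725724 316.43777747]
 [250.53985604 304.95964556]
 [260.98704692 303.04647659]]
t 7.05 tcp [ 0.4521 -0.112   0.0186] jig [[-73.8 -23.9]] shift [-0.1018  0.0008 -0.0014] turn x->jig x -3.141 q6 -2.13 F [-1.   0.2  0.3] w -0.0
```

View pics/c1.png

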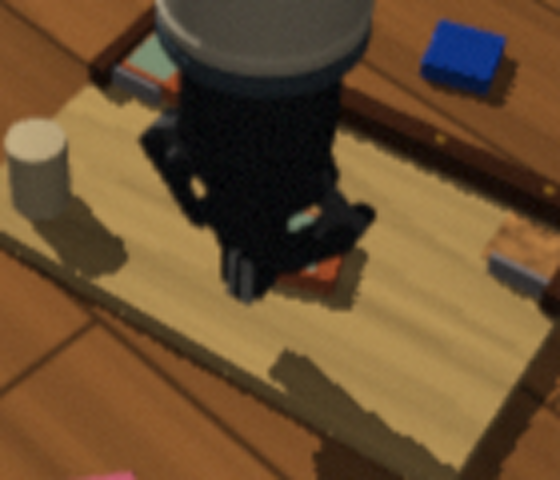

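The shut tips show at crop row ~298, where row ~317 was expected, so the real tips seem to sit about 15 mm above the reported TCP. I'll probe down gently using the force reading.

Call:
inch_along:
  steps: [0, 0, 0, 0.002, 0, 0, 0, 0, 0.004, 0, 0, 0, 0, 0.004, 0, 0, 0, 0, 0.004, 0]

```text
t: 7.45
tool_pos: [0.4523, -0.1121, 0.015]
eef_rot: [-0.294, 3.128, -0.0]
force: [0.5, -0.6, 0.4]
width: 0.002
grip_force: 0.0
```

```bash
python3 go.py 28 -23 20
```

```text
t 7.45 tcp [ 0.4523 -0.1121  0.015 ] jig [[-73.6 -24. ]] shift [-0.1016  0.0009 -0.005 ] turn x->jig x -3.141 q6 -2.13 F [ 0.5 -0.6  0.4] w 0.0
```

Call:
inch_along:
  steps: [0, 0, 0, 0.001, 0, 0, 0, 0, 0.002, 0, 0, 0, 0, 0.003, 0, 0, 0, 0, 0.003, 0]

```text
t: 7.85
tool_pos: [0.4521, -0.1121, 0.0117]
eef_rot: [0.294, -3.128, -0.0]
force: [0.0, -0.6, 0.2]
width: -0.001
grip_force: 0.0
```

Call:
inch_along:
  steps: [0, 0, 0, 0.001, 0, 0, 0, 0, 0.002, 0, 0, 0, 0, 0.003, 0, 0, 0, 0, 0.003, 0]

```text
t: 8.25
tool_pos: [0.4522, -0.1121, 0.0088]
eef_rot: [0.294, -3.128, -0.0]
force: [-0.4, -0.1, 0.6]
width: -0.003
grip_force: 0.0
```

Call:
inch_along:
  steps: [0, 0, 0, 0.001, 0, 0, 0, 0, 0.002, 0, 0, 0, 0, 0.003, 0, 0, 0, 0, 0.003, 0]

```text
t: 8.65
tool_pos: [0.4522, -0.1121, 0.0058]
eef_rot: [0.294, -3.128, -0.0]
force: [-0.1, 0.4, 0.2]
width: -0.003
grip_force: 0.0
```

Call:
inch_along:
  steps: [0, 0, 0, 0.001, 0, 0, 0, 0, 0.002, 0, 0, 0, 0, 0.003, 0, 0, 0, 0, 0.003, 0]

```text
t: 9.05
tool_pos: [0.4521, -0.1121, 0.0027]
eef_rot: [0.294, -3.128, -0.0]
force: [-0.3, 0.8, -0.0]
width: 0.001
grip_force: 0.0
```

```bash
python3 - <<'E'
from h import *
S=4;x,y=270,180
im=capture("side");cv2.imwrite("pics/d1.png",cv2.resize(im[y:y+120,x:x+140],None,fx=S,fy=S,interpolation=cv2.INTER_CUBIC)[:,:,::-1])
E
```

```text
(no output)
```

View pics/d1.png

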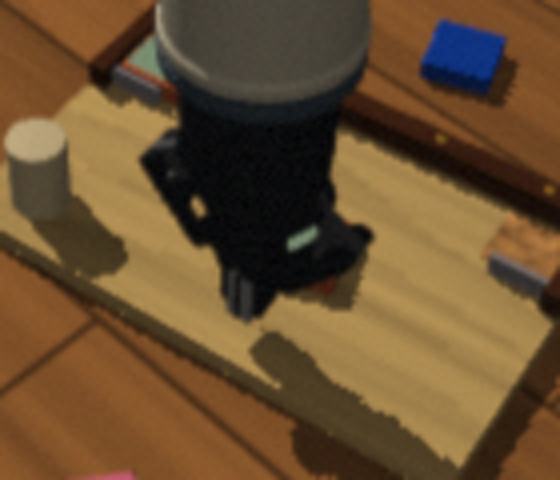

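The tip is now at crop (243,318), i.e. about 19 mm high: 4 mm above the board and well below the tile's top. That is a good pushing height, so I push.

Call:
inch_along:
  steps: [0, -0.004, 0.001, 0, 0, 0, -0.008, 0.001, 0, 0, 0, -0.012, 0.001, 0, 0, 0, -0.016, 0.001, 0, 0, 0, -0.02, 0.001, 0, 0, 0, -0.024, 0.001, 0, 0, 0, -0.028, 0.001, 0, 0, 0, -0.032, 0.001, 0, 0, 0, -0.036, 0.001, 0, 0, 0, -0.04, 0.001, 0, 0]

```text
t: 10.1
tool_pos: [0.4916, -0.1036, 0.0029]
eef_rot: [0.294, -3.128, -0.0]
force: [-0.2, 0.8, 0.4]
width: 0.0
grip_force: 0.0
```

```bash
python3 go.py 28 -23 3; python3 - <<'E'
from edge import *
p=np.load("jig.npy");im=capture("side");cv2.imwrite("pics/side_e.png",im[:,:,::-1])
print(find_in("side","tile"))
for g in((-18,-24,.27),(-8,-24,.1),(0,-24,0)):
    a,t,r=tile({"side":im},p,g,("side",));print(a,r)
E
```

```text
t 10.1 tcp [ 0.4916 -0.1036  0.0029] jig [[-33.4 -22.9]] shift [-0.0614 -0.0001 -0.0001] turn x->jig x -3.141 q6 -2.08 F [-0.2  0.8  0.4] w 0.0
[{'at': [291.8, 312.2], 'score': 0.77}, {'at': [387.8, 195.0], 'score': 0.6}, {'at': [348.6, 248.3], 'score': 0.43}]
[-14.09762581 -18.37258539   0.59094316] [0.15 0.25 0.11 0.26]
[ -5.05722118 -21.2033683    0.09813883] [ 0.01  0.1  -0.01  0.04]
[ -3.90214164 -21.17809809   0.061304  ] [-0.02  0.13  0.01  0.04]
```

Call:
inch_along:
  steps: [0, -0.004, 0, 0, 0, 0, -0.008, 0, 0, 0, 0, -0.012, 0, 0, 0, 0, -0.016, 0, 0, 0, 0, -0.02, 0, 0, 0, 0, -0.024, 0, 0, 0, 0, -0.028, 0, 0, 0, 0, -0.032, 0, 0, 0, 0, -0.036, 0, 0, 0, 0, -0.04, 0, 0, 0, 0, -0.044, 0, 0, 0, 0, -0.047, 0, 0, 0, 0, -0.05, 0, 0, 0, 0, -0.05, 0, 0, 0]

```text
t: 11.6
tool_pos: [0.5409, -0.0943, 0.0029]
eef_rot: [-0.294, 3.128, -0.0]
force: [0.3, 0.3, 0.1]
width: -0.003
grip_force: 0.0
```

```bash
python3 go.py 28 -23 3; python3 - <<'E'
from edge import *
p=np.load("jig.npy");im=capture("side");cv2.imwrite("pics/side_f.png",im[:,:,::-1])
print(find_in("side","tile"))
for g in((48,-23,0),(52,-23,.1),(52,-23,-.1)):
    a,t,r=tile({"side":im},p,g,("side",));print(a,r)
E
```

```text
t 11.6 tcp [ 0.5409 -0.0943  0.0029] jig [[ 16.7 -22.9]] shift [-0.0113 -0.0001 -0.0001] turn x->jig x -3.141 q6 -2.04 F [0.3 0.3 0.1] w -0.0
[{'at': [385.0, 193.9], 'score': 0.85}, {'at': [345.3, 242.5], 'score': 0.77}, {'at': [293.0, 309.7], 'score': 0.68}]
[ 3.88401588e+01 -1.77398592e+01  8.38590941e-03] [-1.02  0.56 -0.77  0.31]
[ 48.16007003 -15.7690391   -0.22727929] [-0.25  0.56 -0.58  0.51]
[ 45.63556731 -13.35846198  -0.30435132] [-0.26  0.45 -1.11  0.11]
```

```bash
python3 - <<'E'
import cv2
o=[cv2.resize(cv2.imread(f"pics/side_{k}.png")[185:185+100,295:395],None,fx=4,fy=4,interpolation=cv2.INTER_CUBIC) for k in "ef"]
cv2.imwrite("pics/ef.png",cv2.hconcat(o))
E
```

```text
(no output)
```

View pics/ef.png

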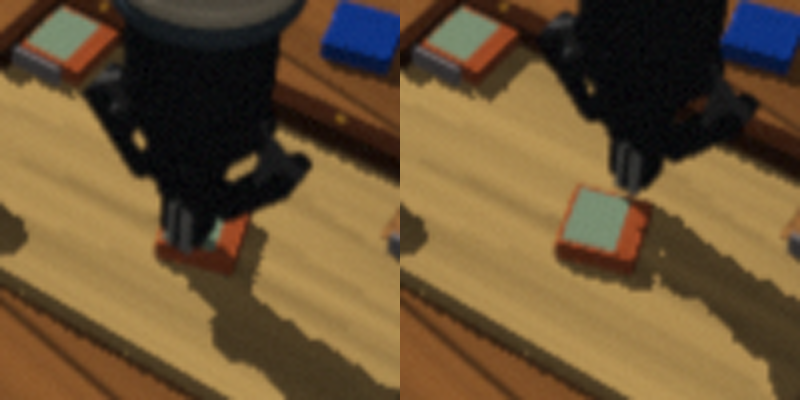

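The tips again passed over the unmoved tile, now at about (346,243). I had ignored the fingers' near face; with it included, the tips lie about 28–30 mm above the reported TCP. I'll go back and find the board by touch.

Call:
inch_along:
  steps: [0, 0, 0, -0.03, 0, 0, 0.03, 0, -0.03, 0, 0, 0.06, 0, -0.03, 0, 0, 0.09, 0, -0.03, 0, 0, 0.091, 0, -0.02, 0, 0, 0.091, 0, -0.01, 0, 0, 0.091, 0, 0, 0, 0, 0.091, 0, 0.003, 0, 0, 0.091, 0, 0.004, 0, 0, 0.091, 0, 0.004, 0]

```text
t: 12.7
tool_pos: [0.4513, -0.1112, -0.0013]
eef_rot: [0.294, -3.128, -0.0]
force: [0.0, 0.4, -0.3]
width: 0.002
grip_force: 0.0
```

Call:
inch_along:
  steps: [0, 0, 0, 0.001, 0, 0, 0, 0, 0.002, 0, 0, 0, 0, 0.003, 0, 0, 0, 0, 0.003, 0]

```text
t: 13.1
tool_pos: [0.451, -0.1113, -0.0041]
eef_rot: [0.294, -3.128, 0.0]
force: [0.4, -0.1, 0.2]
width: -0.001
grip_force: 0.0
```

Call:
inch_along:
  steps: [0, 0, 0, 0.001, 0, 0, 0, 0, 0.002, 0, 0, 0, 0, 0.003, 0, 0, 0, 0, 0.003, 0]

```text
t: 13.5
tool_pos: [0.451, -0.1113, -0.0073]
eef_rot: [0.294, -3.128, -0.0]
force: [0.4, -0.6, -0.2]
width: -0.005
grip_force: 0.0
```

```bash
python3 go.py 28 -23 3
```

```text
t 13.5 tcp [ 0.451  -0.1113 -0.0073] jig [[-74.7 -22.9]] shift [-0.1027 -0.0002 -0.0103] turn x->jig x -3.141 q6 -2.13 F [ 0.4 -0.6 -0.2] w -0.01
```

Call:
inch_along:
  steps: [0, 0, 0, 0.001, 0, 0, 0, 0, 0.002, 0, 0, 0, 0, 0.002, 0]

```text
t: 13.8
tool_pos: [0.451, -0.1113, -0.0092]
eef_rot: [0.294, -3.128, -0.0]
force: [-0.2, 0.0, -0.3]
width: 0.005
grip_force: 0.0
```

Call:
inch_along:
  steps: [0, 0, 0, 0.001, 0, 0, 0, 0, 0.002, 0, 0, 0, 0, 0.002, 0]

```text
t: 14.1
tool_pos: [0.451, -0.1113, -0.0112]
eef_rot: [0.294, -3.128, -0.0]
force: [-0.4, 0.2, 0.9]
width: 0.002
grip_force: 0.0
```

Call:
inch_along:
  steps: [0, 0, 0, 0.001, 0, 0, 0, 0, 0.0015, 0, 0, 0, 0, 0.0015, 0]

```text
t: 14.4
tool_pos: [0.4511, -0.1113, -0.0124]
eef_rot: [-0.294, 3.128, -0.0]
force: [-2.4, 0.4, 7.9]
width: 0.001
grip_force: 4.2
```

The board is felt at TCP z ≈ −0.012, so the tips are 27 mm above the reported TCP. I raise 5 mm and push.

Call:
inch_along:
  steps: [0, 0, 0, -0.005, 0, 0, -0.005, 0, -0.005, 0, 0, -0.01, 0, -0.005, 0, 0, -0.014, 0, -0.005, 0, 0, -0.018, 0, -0.005, 0, 0, -0.022, 0, -0.005, 0, 0, -0.026, 0, -0.005, 0, 0, -0.03, 0, -0.005, 0, 0, -0.034, 0, -0.005, 0, 0, -0.038, 0, -0.005, 0, 0, -0.042, 0, -0.005, 0, 0, -0.046, 0, -0.005, 0, 0, -0.05, 0, -0.005, 0, 0, -0.054, 0, -0.005, 0, 0, -0.058, 0, -0.005, 0, 0, -0.062, 0, -0.005, 0, 0, -0.066, 0, -0.005, 0, 0, -0.07, 0, -0.005, 0, 0, -0.07, 0, -0.005, 0]

```text
t: 16.3
tool_pos: [0.5205, -0.0982, -0.0076]
eef_rot: [-0.294, 3.127, -0.0]
force: [0.2, -0.1, -0.3]
width: 0.0
grip_force: 0.0
```

```bash
python3 go.py 28 -23 -7; python3 - <<'E'
from edge import *
p=np.load("jig.npy");im=capture("side");cv2.imwrite("pics/side_g.png",im[:,:,::-1])
print([(d["at"],round(d["score"],2)) for d in find_in("side","tile")])
print(proj("side",j2w(p,[[x,-23,29] for x in(-17,10,29,40)])))
for g in((29,-23,0),(29,-23,.15),(29,-23,-.15)):
    a,t,r=tile({"side":im},p,g,("side",));print(a,r)
E
```

```text
t 16.3 tcp [ 0.5205 -0.0982 -0.0076] jig [[ -4. -23.]] shift [-0.032  -0.     -0.0006] turn x->jig x -3.141 q6 -2.06 F [ 0.2 -0.1 -0.3] w 0.0
[([361.6, 237.5], 0.71), ([293.9, 311.8], 0.56)]
[[345.77778274 240.0841619 ]
 [352.05542236 232.56563815]
 [356.3352695  227.43980513]
 [358.76305924 224.53212071]]
[ 28.61743387 -24.77966141  -0.13538894] [-1.04 -0.25 -0.6  -0.28]
[ 28.57562268 -26.56291969   0.06485602] [0.69 0.1  0.61 0.15]
[ 28.81799251 -24.74675266  -0.13808073] [-0.96 -0.27 -0.62 -0.24]
```

The tile is moving now: its detection has left the old spot. I continue to the rail, slowing at the end.

Call:
inch_along:
  steps: [0, -0.004, 0, 0, 0, 0, -0.008, 0, 0, 0, 0, -0.012, 0, 0, 0, 0, -0.016, 0, 0, 0, 0, -0.02, 0, 0, 0, 0, -0.023, 0, 0, 0, 0, -0.026, 0, 0, 0, 0, -0.028, 0, 0, 0, 0, -0.029, 0, 0, 0]

```text
t: 17.3
tool_pos: [0.5485, -0.0928, -0.0076]
eef_rot: [-0.294, 3.128, -0.0]
force: [-0.3, 0.1, 0.3]
width: -0.002
grip_force: 0.2
```

Call:
inch_along:
  steps: [0, -0.001, 0, 0, 0, 0, -0.002, 0, 0, 0, 0, -0.002, 0, 0, 0]

```text
t: 17.6
tool_pos: [0.5503, -0.0925, -0.0076]
eef_rot: [-0.294, 3.128, -0.0]
force: [-0.1, -0.7, 0.2]
width: 0.002
grip_force: 0.0
```

```bash
python3 go.py 28 -23 -7
```

```text
t 17.6 tcp [ 0.5503 -0.0925 -0.0076] jig [[ 26.4 -22.8]] shift [-0.0016 -0.0002 -0.0006] turn x->jig x -3.141 q6 -2.03 F [-0.1 -0.7  0.2] w 0.0
```

Call:
inch_along:
  steps: [0, -0.001, 0, 0, 0, 0, -0.002, 0, 0, 0, 0, -0.002, 0, 0, 0]

```text
t: 17.9
tool_pos: [0.5514, -0.0921, -0.0077]
eef_rot: [0.294, -3.126, -0.0]
force: [-5.0, -2.5, 2.2]
width: 0.002
grip_force: 2.6
```

Call:
inch_along:
  steps: [0, -0.001, 0, 0, 0, 0, -0.002, 0, 0, 0, 0, -0.002, 0, 0, 0]

```text
t: 18.2
tool_pos: [0.5517, -0.0918, -0.0079]
eef_rot: [0.294, -3.123, -0.001]
force: [-13.5, -7.3, 8.0]
width: 0.002
grip_force: 6.8
```

```bash
python3 - <<'E'
from edge import *
p=np.load("jig.npy");im=capture("side");cv2.imwrite("pics/side_h.png",im[:,:,::-1])
print([(d["at"],round(d["score"],2)) for d in find_in("side","tile")])
for g in((60,-23,0),(60,-23,.15),(60,-23,-.15)):
    a,t,r=tile({"side":im},p,g,("side",));print(a,r)
E
```

```text
[([292.8, 312.3], 0.95), ([384.1, 195.1], 0.69), ([370.0, 229.7], 0.49)]
[ 62.90424333 -19.66919247  -0.21708359] [ 0.63 -0.33  0.14 -0.2 ]
[ 62.88744496 -19.33859705  -0.2024829 ] [ 0.81 -0.22  0.13 -0.3 ]
[ 62.5804484  -19.57802273  -0.23626492] [ 0.36 -0.27  0.07 -0.2 ]
```

Contact with the rail is firm: 13 N at TCP x ≈ 28, where the tile's near face should be at 39. I back off, lift, and go over to the tile's left (+y) side.

Call:
inch_along:
  steps: [0, 0.004, 0, 0, 0, 0, 0.012, 0, 0, 0, 0, 0.012, 0, -0.04, 0, 0, 0.012, 0.03, -0.06, 0, 0, 0.01, 0.07, -0.06, 0, 0, 0.01, 0.12, -0.06, 0, 0, 0.01, 0.12, -0.06, 0]

```text
t: 19.0
tool_pos: [0.5201, 0.0287, 0.0526]
eef_rot: [0.299, -3.126, -0.002]
force: [-0.5, -0.3, -0.4]
width: 0.0
grip_force: 0.0
```

```bash
python3 go.py 59 34 -7; python3 - <<'E'
from edge import *
p=np.load("jig.npy");ims={c:capture(c) for c in("side","top")}
S=4
a=ims["side"][180:280,305:405];b=ims["top"][140:240,300:400]
cv2.imwrite("pics/h.png",cv2.resize(np.hstack([a,b]),None,fx=S,fy=S,interpolation=cv2.INTER_CUBIC)[:,:,::-1])
for c in ims: print(c,[(d["at"],round(d["score"],2)) for d in find_in(c,"tile")],proj(c,j2w(p,[61.5,-23,29])))
for u in(("side",),("top",),("top","side")):print(u,tile(ims,p,(61.5,-23,0),u))
print("bottle",w2j(p,unproj("side",[[462,322]],0)[:,:2]))
E
```

```text
t 19.0 tcp [0.5201 0.0287 0.0526] jig [[ 19.2 101.8]] shift [-0.0396 -0.0681  0.0595] turn x->jig x -3.137 q6 -1.82 F [-0.5 -0.3 -0.4] w 0.0
side [([384.9, 193.2], 0.83), ([290.8, 312.6], 0.81), ([366.6, 226.1], 0.58)] [[363.40599607 218.97142705]]
top [([366.7, 173.8], 0.72)] [[358.18871675 172.88245316]]
('side',) (array([ 62.03053116, -22.16571852,  -0.26783576]), array([ 0.58524906, -0.08518904, -0.08138819]), array([ 0.21, -0.32,  0.29, -0.81]))
('top',) (array([ 60.45316996, -28.83015724,  -0.20729473]), array([ 0.58493442, -0.09203037, -0.02084716]), array([-0.88, -0.35, -0.87, -0.4 ]))
('top', 'side') (array([ 61.50267541, -23.64970462,  -0.23060482]), array([ 0.58500544, -0.08674515, -0.04415725]), array([ 1.08, -0.45, -1.06, -0.53, -0.44, -0.37,  0.9 , -0.41]))
bottle [[ -41.11496443 -305.54586462]]
```

View pics/h.png

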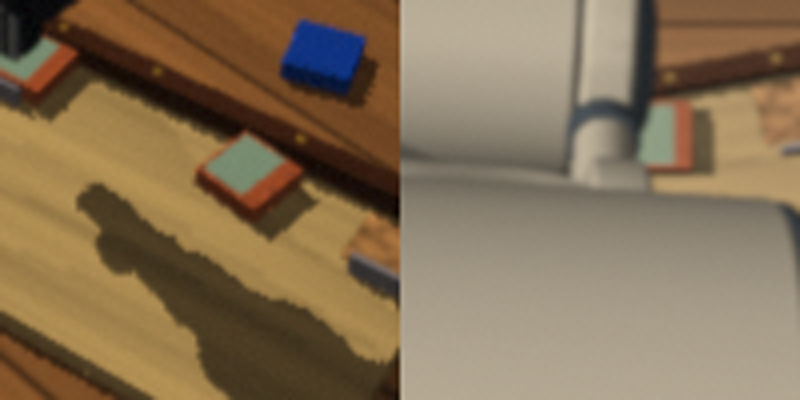

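The tile has reached the rail but is turned about −0.2 rad: its far-left corner touches and its right side hangs off. It sits near side pixel (367,222) and top pixel (367,174). My first push was off-centre, so I measure it again and square it with a second push right of centre.

```bash
python3 - <<'E'
from edge import *
p=np.load("jig.npy");im=capture("side")
# corners read in the viewed crop: top, right, left of glazed top face (z=29); bottom
q=np.array([[245,132],[302,172],[253,205],[198,168]])/4+[305,180]-.4
print(w2j(p,unproj("side",q,.029)[:,:2]).round(1), w2j(p,unproj("side",q.mean(0),.029)[:,:2]))
c=w2j(p,unproj("side",q.mean(0),.029)[:,:2])[0]
for a in(-.1,-.2,-.3):print(tile({"side":im},p,(*c,a),("side",),(1.5,1.2)))
E
```

```text
[[ 82.9 -17.4]
 [ 73.9 -60.6]
 [ 35.2 -49.8]
 [ 41.7  -9.4]] [[ 58.1478403  -34.48733479]]
(array([ 58.52331852, -34.87890388,  -0.19356272]), array([ 0.58415927, -0.09833202, -0.00711514]), array([-0.25, -0.17, -0.55,  0.01]))
(array([ 58.540963  , -34.98245595,  -0.20079648]), array([ 0.5841958 , -0.0984305 , -0.01434891]), array([-0.25, -0.2 , -0.51, -0.17]))
(array([ 58.56337924, -34.87995427,  -0.19516017]), array([ 0.58419883, -0.09832562, -0.0087126 ]), array([-0.2 , -0.22, -0.58, -0.17]))
```

The manual's scale: turns go in shares of pi rad. Converting my numbers, 0.004 rad / 3.1416 = 0.0013.

Call:
inch_along:
  steps: [0, 0.012, -0.05, 0, 0.0013, 0, 0.012, -0.1, 0, 0.0013, 0, 0.012, -0.146, 0, 0.0013, 0, 0.012, -0.146, 0, 0.0013, 0, 0.012, -0.146, 0.03, 0.0013, 0, 0.012, -0.146, 0.05, 0.0013, 0, 0.012, -0.146, 0.06, 0.0013, 0, 0.012, -0.146, 0.06, 0.0013, 0, 0.008, -0.146, 0.06, 0.0013, 0, 0.004, -0.146, 0.06, 0.0013, 0, 0.001, -0.146, 0.06, 0.0013, 0, -0.002, -0.146, 0.06, 0.0013, 0, -0.004, -0.146, 0.06, 0.0013, 0, -0.006, -0.146, 0.06, 0.0013, 0, -0.007, -0.146, 0.06, 0.0013, 0, -0.007, -0.146, 0.06, 0.0013]

```text
t: 20.85
tool_pos: [0.5564, -0.1178, -0.0075]
eef_rot: [-0.287, 3.128, -0.0]
force: [0.1, -0.0, 0.3]
width: 0.005
grip_force: 0.0
```

```bash
python3 go.py 28 -44 -7
```

```text
t 20.85 tcp [ 0.5564 -0.1178 -0.0075] jig [[ 27.6 -48.9]] shift [-0.0003  0.0049 -0.0005] turn x->jig x 3.138 q6 -2.07 F [ 0.1 -0.   0.3] w 0.0
```

Call:
inch_along:
  steps: [0, -0.001, 0, 0, 0, 0, -0.002, 0, 0, 0, 0, -0.002, 0, 0, 0]

```text
t: 21.15
tool_pos: [0.5583, -0.1175, -0.0076]
eef_rot: [-0.287, 3.128, -0.0]
force: [-0.5, -0.9, 0.4]
width: 0.003
grip_force: 0.0
```

```bash
python3 go.py 28 -44 -7
```

```text
t 21.15 tcp [ 0.5583 -0.1175 -0.0076] jig [[ 29.5 -48.9]] shift [ 0.0016  0.0049 -0.0006] turn x->jig x 3.138 q6 -2.07 F [-0.5 -0.9  0.4] w 0.0
```

Call:
inch_along:
  steps: [0, -0.001, 0, 0, 0, 0, -0.002, 0, 0, 0, 0, -0.002, 0, 0, 0]

```text
t: 21.45
tool_pos: [0.5586, -0.1172, -0.0078]
eef_rot: [0.287, -3.126, -0.0]
force: [-8.5, -4.6, 5.4]
width: -0.005
grip_force: 4.8
```

```bash
python3 - <<'E'
from edge import *
p=np.load("jig.npy");im=capture("side")
for a in(0,-.1):print(tile({"side":im},p,(61.5,-35,a),("side",),(1.5,1.2)))
E
```

```text
(array([ 63.38834383, -32.42556254,   0.0692084 ]), array([ 0.5884852 , -0.09501937,  0.25565598]), array([-0.05, -0.22, -0.09, -0.31]))
(array([ 63.02158645, -32.6749513 ,   0.07756264]), array([ 0.58817103, -0.09533242,  0.26401021]), array([-0.01, -0.59,  0.03, -0.38]))
```

Call:
inch_along:
  steps: [0, 0.004, 0, 0, 0, 0, 0.014, 0, 0, 0, 0, 0.014, 0, -0.04, 0, 0, 0.014, 0.03, -0.06, 0, 0, 0, 0.07, -0.06, 0, 0, -0.028, 0.079, -0.06, 0, 0, -0.028, 0.079, -0.06, 0, 0, -0.028, 0.079, -0.03, 0, 0, -0.028, 0.079, -0.01, 0, 0, -0.028, 0.079, 0, 0, 0, -0.028, 0.079, 0, 0]

```text
t: 22.6
tool_pos: [0.572, -0.0345, -0.0087]
eef_rot: [0.287, -3.126, -0.001]
force: [-0.9, -0.4, 0.4]
width: 0.001
grip_force: 0.0
```

```bash
python3 go.py 59 30 -7; python3 - <<'E'
from edge import *
p=np.load("jig.npy");im=capture("side");cv2.imwrite("pics/side_i.png",im[:,:,::-1])
print([(d["at"],round(d["score"],2)) for d in find_in("side","tile")])
for a in((61.5,-35,0),(60,-35,-.1),(60,-33,.1)):print(tile({"side":im},p,a,("side",),(1.5,1.2)))
E
```

```text
t 22.6 tcp [ 0.572  -0.0345 -0.0087] jig [[58.4 30.1]] shift [-0.0006 -0.0001 -0.0017] turn x->jig x 3.138 q6 -1.92 F [-0.9 -0.4  0.4] w 0.0
[([294.1, 313.3], 0.93), ([366.8, 223.3], 0.73), ([385.9, 193.2], 0.64)]
(array([ 6.31329855e+01, -3.12428505e+01, -2.82037905e-02]), array([ 0.58801503, -0.09390449,  0.15824378]), array([-0.17, -0.48, -0.09, -0.67]))
(array([ 6.32303421e+01, -3.12901041e+01, -2.53986787e-02]), array([ 0.58811946, -0.09393288,  0.1610489 ]), array([-0.17, -0.47, -0.19, -0.7 ]))
(array([ 6.32059969e+01, -3.13131303e+01, -2.74874969e-02]), array([ 0.5880998 , -0.09396002,  0.15896008]), array([-0.26, -0.48, -0.15, -0.67]))
```

The tile reads (63.2, −31.3, −0.03 rad). The seated tile, which touches the rail, read (62.2, 123.2, −0.04) with the same method, so the loose tile is flush. Now I slide it toward −y, with a slow drift toward the rail.

Call:
inch_along:
  steps: [0, 0, -0.006, 0, 0, 0, 0, -0.012, 0, 0, 0, 0, -0.017, 0, 0, 0, 0, -0.021, 0, 0, 0, -0.0005, -0.025, 0, 0, 0, -0.001, -0.029, 0, 0, 0, -0.0015, -0.033, 0, 0, 0, -0.002, -0.037, 0, 0, 0, -0.0025, -0.041, 0, 0, 0, -0.003, -0.045, 0, 0, 0, -0.0035, -0.049, 0, 0, 0, -0.004, -0.053, 0, 0, 0, -0.0045, -0.057, 0, 0, 0, -0.005, -0.061, 0, 0]

```text
t: 24.1
tool_pos: [0.5848, -0.0912, -0.0081]
eef_rot: [0.287, -3.121, -0.007]
force: [-20.9, 19.4, 19.8]
width: 0.001
grip_force: 14.5
```

```bash
python3 go.py 62 -92 -7; python3 - <<'E'
from edge import *
p=np.load("jig.npy");im=capture("side");cv2.imwrite("pics/side_j.png",im[:,:,::-1])
print([(d["at"],round(d["score"],2)) for d in find_in("side","tile")])
for a in((62,-68,0),(60,-65,-.1),(60,-72,.1)):print(tile({"side":im},p,a,("side",),(1.5,1.2)))
E
```

```text
t 24.1 tcp [ 0.5848 -0.0912 -0.0081] jig [[ 60.5 -28. ]] shift [-0.0017 -0.064  -0.0014] turn x->jig x 3.138 q6 -2.01 F [-20.9  19.4  19.8] w 0.0
[([377.9, 230.4], 0.77), ([291.9, 312.0], 0.7), ([390.1, 193.7], 0.42)]
(array([ 63.63953795, -62.29018201,   0.07085184]), array([ 0.59426802, -0.12431984,  0.25729942]), array([-0.01, -0.48,  0.1 , -0.41]))
(array([ 63.63725148, -61.7346154 ,   0.09348196]), array([ 0.59416279, -0.12377433,  0.27992953]), array([ 0.02, -0.58,  0.02, -0.45]))
(array([ 63.90681996, -70.63377131,   0.22661308]), array([ 0.59607732, -0.13246928,  0.41306066]), array([-0.01, -0.45,  0.15, -0.57]))
```

The tile is sliding, but the drift is loading the rail with about 20 N. I ease it off a little and carry on.

Call:
inch_along:
  steps: [0, 0.002, -0.002, 0, 0, 0, 0.003, -0.006, 0, 0, 0, 0.003, -0.01, 0, 0, 0, 0.003, -0.014, 0, 0, 0, 0.003, -0.018, 0, 0, 0, 0.003, -0.022, 0, 0, 0, 0.003, -0.026, 0, 0]

```text
t: 24.9
tool_pos: [0.5898, -0.119, -0.0078]
eef_rot: [0.287, -3.126, -0.002]
force: [-6.2, 6.2, 5.3]
width: -0.002
grip_force: 3.9
```

```bash
python3 go.py 62 -92 -7; python3 - <<'E'
from edge import *
p=np.load("jig.npy");im=capture("side");cv2.imwrite("pics/side_k.png",im[:,:,::-1])
print([(d["at"],round(d["score"],2)) for d in find_in("side","tile")])
for a in((62,-90,0),(60,-88,-.1),(60,-92,.1)):print(tile({"side":im},p,a,("side",),(1.5,1.2))[0::2])
E
```

```text
t 24.9 tcp [ 0.5898 -0.119  -0.0078] jig [[ 60.3 -56.3]] shift [-0.0018 -0.0357 -0.0009] turn x->jig x 3.138 q6 -2.05 F [-6.2  6.2  5.3] w -0.0
[([385.0, 232.9], 0.88), ([291.0, 311.6], 0.62), ([343.4, 245.9], 0.58)]
(array([ 6.34250207e+01, -9.00940601e+01,  8.95689712e-02]), array([-0.12, -0.68, -0.04, -0.47]))
(array([ 6.33801680e+01, -8.93410648e+01, -1.25059446e-02]), array([-0.16, -0.63, -0.24, -0.51]))
(array([ 6.28160154e+01, -9.00826298e+01,  8.48415410e-02]), array([-0.17, -0.53,  0.02, -0.61]))
```

Call:
inch_along:
  steps: [0, 0, -0.004, 0, 0, 0, 0, -0.008, 0, 0, 0, 0, -0.012, 0, 0, 0, 0, -0.016, 0, 0, 0, -0.0002, -0.02, 0, 0, 0, -0.0002, -0.024, 0, 0, 0, -0.0002, -0.027, 0, 0, 0, -0.0002, -0.029, 0, 0]

```text
t: 25.8
tool_pos: [0.5954, -0.1476, -0.0078]
eef_rot: [0.287, -3.126, -0.002]
force: [-5.7, 5.6, 5.2]
width: -0.005
grip_force: 3.7
```

```bash
python3 go.py 62 -92 -7;  python3 - <<'E'
from edge import *
p=np.load("jig.npy");im=capture("side")
for a in((62,-119,0),(60,-119,-.1),(60,-119,.1)):print(tile({"side":im},p,a,("side",),(1.5,1.2))[0::2])
E
```

```text
t 25.8 tcp [ 0.5954 -0.1476 -0.0078] jig [[ 60.4 -85.4]] shift [-0.0016 -0.0066 -0.0008] turn x->jig x 3.138 q6 -2.09 F [-5.7  5.6  5.2] w -0.01
(array([ 6.05685359e+01, -1.19536190e+02,  7.30201090e-02]), array([-0.13,  0.15, -0.03,  0.45]))
(array([ 6.11184015e+01, -1.18962956e+02,  4.83120837e-03]), array([-0.17,  0.12, -0.16,  0.46]))
(array([ 6.00690745e+01, -1.20014947e+02,  9.51111320e-02]), array([-0.21,  0.44, -0.16,  0.4 ]))
```

Call:
inch_along:
  steps: [0, 0, -0.002, 0, 0, 0, 0, -0.004, 0, 0, 0, 0, -0.005, 0, 0, 0, 0, -0.005, 0, 0]

```text
t: 26.25
tool_pos: [0.5963, -0.1525, -0.0078]
eef_rot: [0.287, -3.126, -0.002]
force: [-5.0, 3.5, 4.3]
width: 0.0
grip_force: 3.0
```

```bash
python3 go.py 62 -92 -7
```

```text
t 26.25 tcp [ 0.5963 -0.1525 -0.0078] jig [[ 60.4 -90.4]] shift [-0.0016 -0.0016 -0.0008] turn x->jig x 3.138 q6 -2.1 F [-5.   3.5  4.3] w 0.0
```

Call:
inch_along:
  steps: [0, 0, -0.001, 0, 0, 0, 0, -0.002, 0, 0, 0, 0, -0.002, 0, 0]

```text
t: 26.55
tool_pos: [0.5963, -0.1535, -0.0079]
eef_rot: [0.287, -3.126, -0.004]
force: [-5.8, 12.7, 6.3]
width: 0.0
grip_force: 7.1
```

```bash
python3 go.py 62 -92 -7
```

```text
t 26.55 tcp [ 0.5963 -0.1535 -0.0079] jig [[ 60.2 -91.3]] shift [-0.0018 -0.0007 -0.0009] turn x->jig x 3.138 q6 -2.1 F [-5.8 12.7  6.3] w 0.0
```

The tile has met the end stop. One more small push, then I retreat along +y and lift clear.

Call:
inch_along:
  steps: [0, 0, -0.001, 0, 0, 0, 0, -0.002, 0, 0, 0, 0, -0.002, 0, 0]

```text
t: 26.85
tool_pos: [0.5963, -0.1539, -0.0079]
eef_rot: [0.287, -3.125, -0.007]
force: [-5.2, 25.5, 10.0]
width: 0.006
grip_force: 13.5
```

```bash
python3 go.py 62 -92 -7
```

```text
t 26.85 tcp [ 0.5963 -0.1539 -0.0079] jig [[ 60.1 -91.8]] shift [-0.0019 -0.0002 -0.0009] turn x->jig x 3.138 q6 -2.11 F [-5.2 25.5 10. ] w 0.01
```

Call:
inch_along:
  steps: [0, 0.002, 0.002, 0, 0, 0, 0.002, 0.006, 0, 0, 0, 0.004, 0.02, 0, 0, 0, 0.004, 0.03, -0.04, 0, 0, 0.004, 0.07, -0.08, 0, 0, 0.004, 0.12, -0.12, 0, 0, 0.004, 0.17, -0.14, 0, 0, 0.004, 0.22, -0.14, 0, 0, 0.004, 0.27, -0.14, 0, 0, 0.004, 0.32, -0.14, 0, 0, 0.004, 0.34, -0.14, 0, 0, 0.004, 0.34, -0.14, 0, 0, 0.004, 0.34, -0.14, 0]

```text
t: 28.15
tool_pos: [0.5315, 0.1778, 0.1323]
eef_rot: [0.291, -3.128, 0.0]
force: [-0.5, -0.5, -0.2]
width: -0.005
grip_force: 0.0
```

```bash
python3 - <<'E'
from edge import *
p=np.load("jig.npy");pt=np.load("jigtop.npy");ims={c:capture(c) for c in("side","top")}
for c in ims: print(c,[(d["at"],round(d["score"],2)) for d in find_in(c,"tile")],find_in(c,"post")[:1],proj(c,j2w(p,[61.5,-125.5,29])))
for a in((61.5,-127,0),(61.5,-120,.1)):
    for u in(("side",),("top",)):print(u,tile(ims,p,a,u,(1.5,1.2))[0::2])
print("seated",tile(ims,p,(62,123,-.03),("side",),(1.5,1.2))[0::2])
a=ims["side"][175:275,335:435];b=ims["top"][130:230,330:430]
cv2.imwrite("pics/end.png",cv2.resize(np.hstack([a,b]),None,fx=4,fy=4,interpolation=cv2.INTER_CUBIC)[:,:,::-1])
E
```

```text
side [([385.0, 194.6], 0.81), ([401.8, 241.1], 0.8), ([292.9, 312.8], 0.67), ([350.1, 242.8], 0.26)] [{'at': [277.5, 221.6], 'score': 0.83}] [[403.19036455 238.27200218]]
top [([398.1, 166.4], 0.79), ([381.1, 281.5], 0.73), ([343.6, 125.7], 0.63)] [{'at': [307.1, 235.1], 'score': 0.51}] [[397.31683141 165.68863737]]
('side',) (array([ 6.21283752e+01, -1.24327265e+02, -4.30260327e-04]), array([-0.29, -0.2 , -0.72, -0.69]))
('top',) (array([ 6.17067603e+01, -1.28314845e+02, -1.05228517e-02]), array([-0.47, -0.31, -0.67, -0.7 ]))
('side',) (array([ 6.19120932e+01, -1.23905505e+02,  2.82729618e-04]), array([-0.04, -0.22, -0.12, -0.81]))
('top',) (array([ 6.21168986e+01, -1.23623184e+02,  4.39637050e-02]), array([ 0.22, -0.41,  0.24, -0.5 ]))
seated (array([ 6.25474470e+01,  1.24786355e+02, -2.81969580e-02]), array([-0.19, -0.42, -0.18, -0.71]))
```

The fit puts the tile at (62, −124, 0.0 rad), within measuring error of home (61.5, −125.5). The push also stalled hard against the stop at 25 N, and the arm is now clear, so I hand in.

```bash
python3 -c "
from plant import *
print(job_done())"
```

```text
the job is handed in; nothing more can be done
None
```

I handed the job in at about 28 s with the tile pushed to the rail, slid along it and stalled at 25 N against the right end stop; the first push left it turned about 0.2 rad at the rail, so I squared it with a second push before sliding, and the final pose was checked only by camera fit (about 2 mm).

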